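# Put the disc-cutter punches back in their tray in order of size

## Task

Put the five steel disc-cutter punches back into the tapered wooden punch tray in order of size: the thinnest in the bay at the narrow end, up to the thickest in the bay at the wide end, one to a bay, each standing upright on the floor of its bay. Leave the hammer, the tin, the ring and the tweezers where they lie.

Things in the scene. Friction and masses are not known exactly. Their poses are not given: they have to be found in the camera images.
- punch_14: Thinnest of the five disc-cutter punches: a plain upright solid steel cylinder 14 mm in diameter and 50 mm high (the top 6 mm is dark and 1.2 mm smaller in radius), standing on the bench, about 60 g. Origin: centre of its foot; z: up its axis.
- punch_22: Second thinnest of the five disc-cutter punches: a plain upright solid steel cylinder 22 mm in diameter and 50 mm high (the top 6 mm is dark and 1.2 mm smaller in radius), standing on the bench, about 150 g. Origin: centre of its foot; z: up its axis.
- punch_30: Middle of the five disc-cutter punches: a plain upright solid steel cylinder 30 mm in diameter and 50 mm high (the top 6 mm is dark and 1.2 mm smaller in radius), standing on the bench, about 280 g. Origin: centre of its foot; z: up its axis.
- punch_38: Second thickest of the five disc-cutter punches: a plain upright solid steel cylinder 38 mm in diameter and 50 mm high (the top 6 mm is dark and 1.2 mm smaller in radius), standing on the bench, about 450 g. Origin: centre of its foot; z: up its axis.
- punch_46: Thickest of the five disc-cutter punches: a plain upright solid steel cylinder 46 mm in diameter and 50 mm high (the top 6 mm is dark and 1.2 mm smaller in radius), standing on the bench, about 650 g. Origin: centre of its foot; z: up its axis.
- punch_tray: Fixed dark-wood tray, 250 mm long, tapered, at any yaw. Origin: mid-length, on the bench; x: along it, narrow to wide end; z up. 5 mm cross walls make five bays, centres x = -106, -69, -24, 29, 90 mm (y = 0), lengths 28, 36, 44, 52, 60 mm (punch diameter + 14), clear widths there 33, 38, 44, 51, 59 mm. Bay floors 6 mm, wall tops 15 mm above the bench.
- hammer: Bystander: jeweller's hammer 220 mm long lying on the right of the bench, wooden handle along its x axis, steel head (some 30 mm high) at +x. Origin: middle of its length, on the bench.
- tin: Bystander: low round aluminium findings tin, 52 mm diameter, 18 mm high, lying flat among the punches. Origin: centre of its underside.
- ring_band: Bystander: small brass ring, 23 mm outside diameter, 6 mm high, lying flat among the punches. Origin: centre of its underside.
- tweezers: Bystander: steel tweezers 170 mm long, 5 mm high, lying flat on the robot's side of the punches; x axis along their length. Origin: about mid-length, on the bench.
There are look-alikes about, which are no part of the job. What is shaped like the punch_30 but blue or green is not meant.

How it is judged (in metres and radians):
At the end, for the whole second after the job is handed in: Each punch stands upright (within 0.1 rad), released and at rest, with its foot on the floor of its own bay: 6 mm (3 to 9) above the bench, within 10 mm of the bay centre along the tray and 12 mm across it; thinnest at the narrow end, thickest at the wide end (x of punch_14 in the frame of punch_tray between -0.116 and -0.096 m and y of punch_14 in the frame of punch_tray between -0.012 and 0.012 m and z of punch_14 in the frame of punch_tray between 0.003 and 0.009 m and angle between each of punch_14, punch_22, punch_30, punch_38, punch_46's own z axis and vertical below 0.1 rad and linear speed of each of punch_14, punch_22, punch_30, punch_38, punch_46 below 0.02 m/s and angular speed of each of punch_14, punch_22, punch_30, punch_38, punch_46 below 0.2 rad/s and x of punch_22 in the frame of punch_tray between -0.079 and -0.059 m and y of punch_22 in the frame of punch_tray between -0.012 and 0.012 m and z of punch_22 in the frame of punch_tray between 0.003 and 0.009 m and x of punch_30 in the frame of punch_tray between -0.034 and -0.014 m and y of punch_30 in the frame of punch_tray between -0.012 and 0.012 m and z of punch_30 in the frame of punch_tray between 0.003 and 0.009 m and x of punch_38 in the frame of punch_tray between 0.019 and 0.039 m and y of punch_38 in the frame of punch_tray between -0.012 and 0.012 m and z of punch_38 in the frame of punch_tray between 0.003 and 0.009 m and x of punch_46 in the frame of punch_tray between 0.08 and 0.1 m and y of punch_46 in the frame of punch_tray between -0.012 and 0.012 m and z of punch_46 in the frame of punch_tray between 0.003 and 0.009 m); the robot touches nothing.
It fails at once if the hammer is shifted by more than 30 mm (distance of hammer from where it was at the start of the episode above 0.03 m).
It fails at once if the tin is shifted by more than 30 mm (distance of tin from where it was at the start of the episode above 0.03 m).
It fails at once if the ring band is shifted by more than 30 mm (distance of ring_band from where it was at the start of the episode above 0.03 m).
It fails at once if the tweezers is shifted by more than 30 mm (distance of tweezers from where it was at the start of the episode above 0.03 m).
It also fails if it takes over 120 s, if anything falls off the work surface, if the arm or the gripper's body presses on something with over 40 N, if the wrist force passes 120 N, or if a joint passes its speed limit or range.

## Robot

A 6-joint arm with a two-finger parallel gripper is mounted at the origin on the work surface. World frame = base frame: x ahead of the robot, y to its left, z up, the work surface at z = 0. Lengths are in mm, angles in rad, forces in N, time in s.
With the tool pointing down it reaches from about 350 to 775 mm from the base axis. Payload 7.3 kg.
Tool frame: the origin (TCP) lies at the very end of the fingers, on their centre line; the grasp point (between the pads) lies 19 mm behind it; x points along the fingers, z is the direction in which the jaws open and shut, and the axes are right-handed (so a half turn about x gives the same grasp; the last joint's range is limited). The gripper opens to 92 mm and grips with 3 to 60 N. Pads are 19 mm wide; open, the fingers measure 130 mm over their backs; the gripper's body (75 mm by 190 mm) begins 47 mm behind the grasp point.
Start: joints at [1.042, 0.342, 1.524, -0, 1.275, -0.146], TCP at [196.085, 487.027, 226.741] pointing down, gripper open.
Joint ranges: [-2.53, 2.53], [-0.77, 2.02], [0.04, 2.7], [-1, 4.14], [0.28, 2.66], [-3.11, 3.11]. Speed limits (rad/s): [2.57, 2.57, 3.14, 3.14, 3.14, 3.14].

## Interface

Orientations are given as [roll, pitch, yaw] about the fixed x, y, z axes, in that order (R = Rz(yaw) Ry(pitch) Rx(roll)).
In Python, from plant import * gives the robot as it stands.
- The arm moves only by the tool carry_out, never from a script. Its argument "rows" is a list of rows, each a list of 4 numbers: the shift along the world's x, y, z in mm, then the turn about the world's z in degrees. In form: [[x, y, z, twist], ...]. A call has 1 to 20 rows; each row is the pose to reach, as a shift and turn from the pose measured when the call began; what a row does not reach only later rows make up. A row lasts 1/12 s, in which the tool goes at most 41.7 mm and 7.16 degrees, less where a joint would pass 70% of its speed; a pose out of reach is approached as far as the arm can. A call with a gripper value outside its range is refused whole. "hand" is the finger opening in mm, from 0 to 91.8, set as the call begins (left out, the last holds). The fingers move at their own pace and stop on an object; the grip force is fixed at half the most. Time passes only in rows, so rows that repeat a pose let the fingers close. It gives the time, the measured TCP pose, the force and the opening at its end, in the units of the state.
- get_obs(): the state, without advancing time (a new reading comes with each control period).
- capture(name): name is "scene" or "top" or "wrist"; returns the picture (400x640x3 uint8, red, green, blue); there is no depth.
- camera_info(name): a dict with "camera_matrix" (3x3 intrinsics, pixels), "pose" (4x4, takes a point from camera to world coordinates); the wrist camera has in their place "mount" (4x4, takes a point from camera to tool coordinates, whose origin is the TCP and whose axes are the tool frame's). Camera axes: x right, y down, z forward; pixel columns grow to the right and rows downward; lengths in mm; the calibration is good to about 2 mm. The wrist camera is an equidistant fisheye: a pixel r from the principal point sees the ray r / f radians off the axis. A picture is of the moment at which its call begins: read the wrist's pose just before it. camera_info takes no time and is no camera call.
- close_job(): hands the job in, once; it reports no verdict.
The state is a dict: "time": time; "joint_positions": joint angles; "dq": joint speeds; "tau": joint torques, N m; "tool_pos": TCP position; "tcp_rot": TCP orientation; "contact_force": force on the tool from outside, world axes, zero at the start; "moment": the same for the moment, N m; "grip_width": finger opening in mm.
Only numpy, scipy, OpenCV 4.12 (cv2) and the standard library are available. Lean on these libraries where they do the work, as an engineer would, in place of code of your own. Each camera call takes 0.05 s, during which the arm holds its last target. There are 200 camera calls.

## Working session

There is one attempt and no reset: what is moved stays moved. The work goes in short steps, Python scripts to look and compute and a tool call to move; the robot and the scene stay as the last step left them, time stands still between calls to the robot, and variables do not carry over. Pictures are saved under pics/ and viewed, about 12 in all and at most 16, crops included, and the job is handed in when it is done.

Besides the shell and the picture viewer there is one more tool, called after "Call:" by a JSON object that holds its "api" and its "payload", one argument or row to a line. carry_out: Moves the arm, as the interface text tells. Its arguments: {"type":"object","properties":{"rows":{"type":"array"},"hand":{"type":"number"}},"required":["rows"]}

```bash
mkdir -p pics; python3 - <<'E'
from plant import *
import cv2
for n in ("top","scene"):
    im=capture(n); cv2.imwrite(f"pics/{n}0.png",im[:,:,::-1])
    i=camera_info(n); print(n,i)
print(camera_info("wrist")); print(get_obs())
E
```

```text
top {'camera_matrix': array([[457.70809076,   0.        , 320.25718923],
       [  0.        , 457.70809076, 205.05838664],
       [  0.        ,   0.        ,   1.        ]]), 'pose': array([[ 1.20301387e-03, -9.95407913e-01,  9.57164566e-02,
         4.11322022e+02],
       [-9.99998992e-01, -1.26966112e-03, -6.35398186e-04,
        -8.98662883e+01],
       [ 7.54007845e-04, -9.57155957e-02, -9.95408437e-01,
         1.08108393e+03],
       [ 0.00000000e+00,  0.00000000e+00,  0.00000000e+00,
         1.00000000e+00]])}
scene {'camera_matrix': array([[517.79765562,   0.        , 309.10636913],
       [  0.        , 517.79765562, 201.25120719],
       [  0.        ,   0.        ,   1.        ]]), 'pose': array([[ 7.68936691e-01,  5.54456461e-01, -3.18299227e-01,
         8.93685031e+02],
       [ 6.39278821e-01, -6.60835304e-01,  3.93216594e-01,
        -5.26937030e+02],
       [ 7.67811474e-03, -5.05840622e-01, -8.62592785e-01,
         1.01329097e+03],
       [ 0.00000000e+00,  0.00000000e+00,  0.00000000e+00,
         1.00000000e+00]])}
{'camera_matrix': array([[309.70691629,   0.
[... 430 characters left out ...]
+00,  0.00000000e+00,
         1.00000000e+00]])}
{'time': 0.1, 'joint_positions': array([ 1.04199217e+00,  3.42676453e-01,  1.52487104e+00, -7.87306896e-06,
        1.27539137e+00, -1.45996844e-01]), 'dq': array([-0.00032758, -0.00217613, -0.00070156,  0.00018695,  0.00084333,
        0.00073313]), 'tau': array([ 5.67727257e-04, -4.32004309e+01, -2.44692421e+01,  7.19498936e-02,
        5.25375805e-02, -7.22301911e-05]), 'tool_pos': array([195.90920691, 486.71394036, 226.11991418]), 'tcp_rot': array([ 3.00118846,  1.5694501 , -2.09400554]), 'contact_force': array([0.69497879, 0.73461051, 0.15855783]), 'moment': array([-0.01387332,  0.01081529, -0.01432715]), 'grip_width': 91.77421452647432}
```

View pics/top0.png

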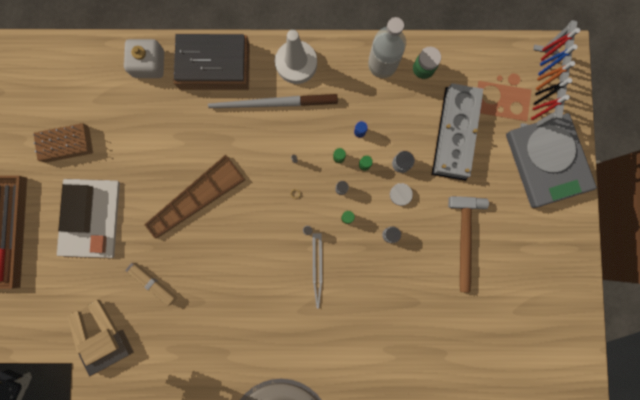

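View pics/scene0.png

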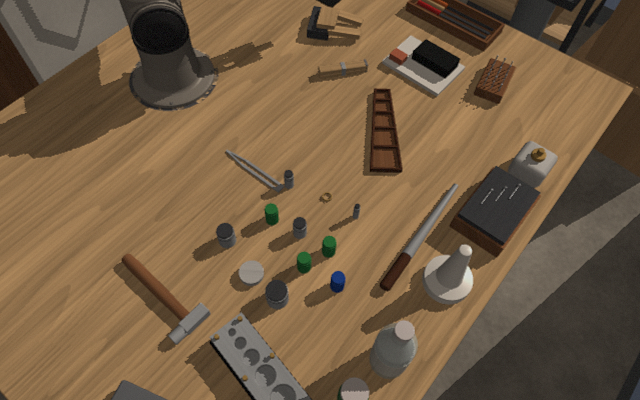

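```bash
cat > h.py <<'E'
import numpy as np, cv2
from plant import *
def ray(name,u,v,z):
    i=camera_info(name); K=i["camera_matrix"]; T=i["pose"]
    d=T[:3,:3]@np.linalg.inv(K)@[u,v,1]; o=T[:3,3]
    return (o+d*(z-o[2])/d[2])[:2]
def proj(name,p):
    i=camera_info(name); T=np.linalg.inv(i["pose"]); c=T[:3,:3]@p+T[:3,3]; q=i["camera_matrix"]@c; return q[:2]/q[2]
E
python3 - <<'E'
from h import *
im=cv2.imread("pics/top0.png")
c=im[115:255,265:425]; big=cv2.resize(c,None,fx=5,fy=4.28,interpolation=cv2.INTER_CUBIC)
hsv=cv2.cvtColor(im,cv2.COLOR_BGR2HSV)
m=((hsv[...,1]<70)).astype(np.uint8)
n,l,s,ce=cv2.connectedComponentsWithStats(m)
for k in range(1,n):
    x,y,w,h,a=s[k]
    if a>8 and 265<x<425 and 110<y<255: print(s[k],ce[k].round(1),hsv[l==k].mean(0).round())
tr=im[150:245,138:252]; big2=cv2.resize(tr,None,fx=5,fy=5,interpolation=cv2.INTER_CUBIC)
cv2.imwrite("pics/c1.png",cv2.resize(c,None,fx=5,fy=4.28,interpolation=cv2.INTER_CUBIC)); cv2.imwrite("pics/c2.png",big2)
# tray mask: dark reddish
m=((hsv[...,2]<125)&(hsv[...,1]>90)).astype(np.uint8); 
n,l,s,ce=cv2.connectedComponentsWithStats(cv2.morphologyEx(m,cv2.MORPH_CLOSE,np.ones((5,5))))
for k in range(1,n):
    if s[k,4]>300: 
        cn,_=cv2.findContours((l==k).astype(np.uint8),0,2); print(s[k],cv2.minAreaRect(cn[0]))
        if 140<ce[k][0]<250 and 150<ce[k][1]<245:
            p=cv2.approxPolyDP(cv2.convexHull(cn[0]),4,True)[:,0]; print([(tuple(q),ray("top",*map(float,q),15).round(0)) for q in p])
E
```

```text
[354 120  14  18  56] [360.4 128.2] [ 94.  48. 101.]
[392 151  22  22 356] [402.6 161.5] [15. 20. 73.]
[292 155   5   7  25] [293.8 158.4] [15. 54. 82.]
[336 181  12  13 125] [341.4 187.4] [15. 37. 78.]
[390 183  23  23 415] [400.9 194. ] [ 17.  30. 155.]
[303 226   9   8  58] [307.1 229.8] [15. 51. 87.]
[382 227  19  16 235] [391.1 234.5] [15. 29. 80.]
[312 233  11  76 452] [317.  266.4] [ 16.  41. 134.]
[ 111   29  166   70 3384] ((193.5, 63.5), (69.0, 165.0), 90.0)
[ 531   34  109  255 9070] ((585.0, 161.0), (254.0, 108.0), 90.0)
[ 294   52   83   44 1121] ((335.844482421875, 87.18047332763672), (73.91773986816406, 39.75520706176758), 32.61924362182617)
[ 333   56  165  130 4633] ((420.1021423339844, 122.88992309570312), (158.06153869628906, 123.45177459716797), 11.888657569885254)
[212  94 136  18 944] ((279.3871765136719, 103.69454956054688), (14.783655166625977, 135.0489959716797), 86.42366790771484)
[  34  123   73   45 2441] ((70.35850524902344, 145.83303833007812), (39.8408088684082, 69.1878433227539), 78.02386474609375)
[355 124  35  22 353] ((371.9588928222656, 134.6095886
[... 765 characters left out ...]
149414), 83.81138610839844)
[341 210  38  23 437] ((359.03167724609375, 222.4886932373047), (38.14725112915039, 13.889023780822754), 25.34617805480957)
[389 228  34  24 360] ((406.7000427246094, 242.1000213623047), (30.857738494873047, 17.441329956054688), 26.56505012512207)
[133 263  56  46 507] ((158.54879760742188, 285.93902587890625), (68.5602798461914, 15.148855209350586), 38.65980911254883)
[  90  300   58   78 1619] ((108.00001525878906, 337.0000305175781), (75.13188171386719, 55.45448303222656), 63.43495178222656)
[ 78 312  23  28 365] ((87.0, 323.0000305175781), (27.72724151611328, 16.994115829467773), 63.43495178222656)
[ 166  371   78   29 1212] ((204.5, 385.0), (77.0, 28.0), 0.0)
```

View pics/c1.png

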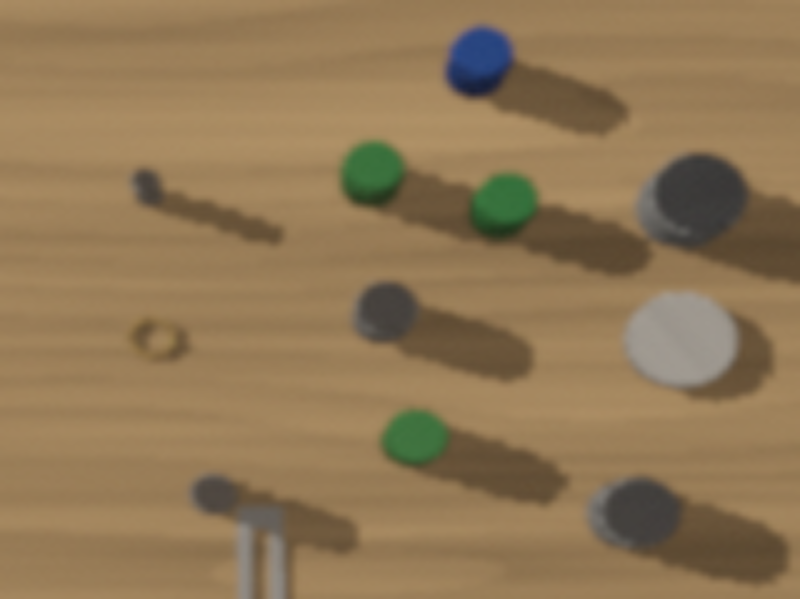

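View pics/c2.png

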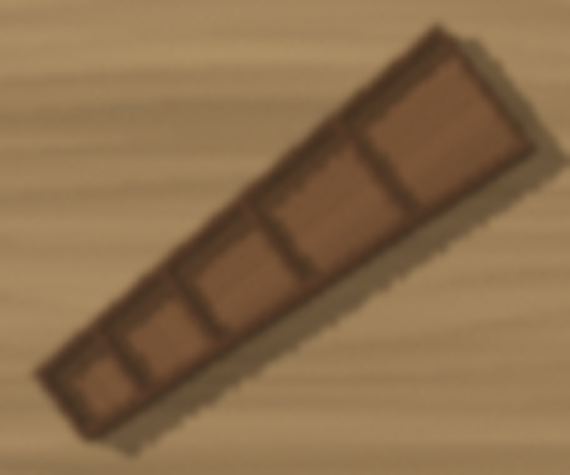

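```bash
python3 - <<'E'
from h import *
g=lambda x,y,fx,fy,ox,oy:((x+.5)/fx-.5+ox,(y+.5)/fy-.5+oy)
A,B,C,D=[ray("top",*g(*q,5,5,138,150),15) for q in [(438,26),(533,150),(40,375),(92,438)]]
w=(A+B)/2;n=(C+D)/2;o=(w+n)/2;d=(w-n)/np.linalg.norm(w-n)
print("len",np.linalg.norm(w-n),"W",np.linalg.norm(A-B),"N",np.linalg.norm(C-D),"o",o,"yaw",np.degrees(np.arctan2(d[1],d[0])), "endyaw",[np.degrees(np.arctan2(*(q[::-1]))) for q in (A-B,C-D)])
for b in (-106,-69,-24,29,90): print(b,(o+b*d).round(1))
im=cv2.imread("pics/top0.png"); sc=cv2.imread("pics/scene0.png")
P={14:(147,183),22:(214,494),30:(387,311),38:(642,513),46:(702,197)}
for k,q in P.items():
    u=g(*q,5,4.28,265,115); p=ray("top",*u,50); r=k/2*457/1035
    s=[]
    for name,I in (("top",im),("scene",sc)):
        c=proj(name,np.r_[p,50]); R=max(4,k*.3)
        h=cv2.cvtColor(I,cv2.COLOR_BGR2HSV).astype(int)
        yy,xx=np.mgrid[:400,:640]; m=(h[...,2]<90)&(h[...,1]<75)&(np.hypot(xx-c[0],yy-c[1])<R)
        cc=(xx[m].mean(),yy[m].mean()); s.append((m.sum(),ray(name,*cc,50).round(1)))
    print(k,p.round(1),s)
E
```

```text
len 244.10486671475712 W 74.90372473788763 N 38.65781382998089 o [528.14929213 207.52845277] yaw -51.966056089662885 endyaw [np.float64(37.8234514124985), np.float64(40.806804232339175)]
-106 [462.8 291. ]
-69 [485.6 261.9]
-24 [513.4 226.4]
29 [546.  184.7]
90 [583.6 136.6]
14 [619.9 -30.4] [(np.int64(20), array([617.1, -31.2])), (np.int64(22), array([623.9, -31.7]))]
22 [453.9 -61.6] [(np.int64(45), array([453.8, -62.3])), (np.int64(68), array([458. , -64.9]))]
30 [ 551.1 -139.9] [(np.int64(111), array([ 551., -140.])), (np.int64(134), array([ 556.3, -143.2]))]
38 [ 444.2 -254.2] [(np.int64(181), array([ 444., -254.])), (np.int64(244), array([ 449.7, -257.4]))]
46 [ 612.7 -284. ] [(np.int64(300), array([ 610.9, -282.4])), (np.int64(402), array([ 618.2, -286.4]))]
```

```bash
cat >> h.py <<'E'
from scipy.spatial.transform import Rotation as Ro
def tool():
    o=get_obs(); R=Ro.from_euler("xyz",o["tcp_rot"]).as_matrix(); return o,R,o["tool_pos"]
def jaw(R): return np.degrees(np.arctan2(R[1,2],R[0,2]))
def wray(u,v,z,R,t):   # wrist pixel -> world point on plane z
    i=camera_info("wrist"); K=i["camera_matrix"]; M=i["mount"]
    a=np.array([u-K[0,2],v-K[1,2]]); r=np.hypot(*a); th=r/K[0,0]
    d=np.r_[a/max(r,1e-9)*np.sin(th),np.cos(th)]; d=R@M[:3,:3]@d; o=R@M[:3,3]+t
    return (o+d*(z-o[2])/d[2])[:2]
def wproj(p,R,t):
    i=camera_info("wrist"); K=i["camera_matrix"]; M=i["mount"]
    c=M[:3,:3].T@(R.T@(np.asarray(p)-t)-M[:3,3]); h=np.hypot(c[0],c[1]); th=np.arctan2(h,c[2])
    return K[:2,2]+K[0,0]*th*c[:2]/h
E
python3 - <<'E'
from h import *
o,R,t=tool(); print(R.round(3),t,jaw(R))
E
```

```text
[[-0.001 -0.928  0.374]
 [-0.001  0.374  0.928]
 [-1.     0.    -0.001]] [195.90920691 486.71394036 226.11991418] 68.06689530172221
```

Call:
{"api": "carry_out", "payload": {
  "rows": [
    [332,-280,0,-30],
    [332,-280,0,-30],
    [332,-280,0,-30],
    [332,-280,0,-30],
    [332,-280,0,-30],
    [332,-280,0,-30],
    [332,-280,0,-30],
    [332,-280,0,-30],
    [332,-280,0,-30],
    [332,-280,0,-30],
    [332,-280,0,-30],
    [332,-280,0,-30],
    [332,-280,0,-30],
    [332,-280,0,-30],
    [332,-280,0,-30]
  ]
}}

```text
time: 1.35
tool_pos: [526.9, 207.7, 226.1]
tcp_rot: [2.765, 1.569, -2.853]
contact_force: [-0.1, 0.4, -0.5]
grip_width: 91.5
```

```bash
python3 - <<'E'
from h import *
o,R,t=tool(); im=capture("wrist"); np.savez("w1.npz",R=R,t=t); cv2.imwrite("pics/w1.png",im[:,:,::-1]); print(o["time"],t,jaw(R))
E
```

```text
1.35 [526.87104912 207.67398978 226.08967146] 38.15207579912144
```

View pics/w1.png

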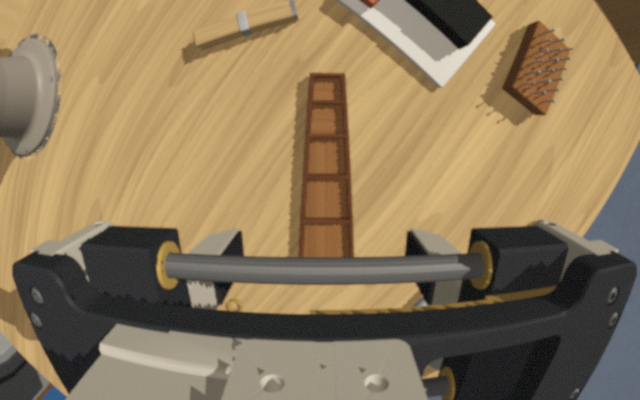

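```bash
python3 - <<'E'
from h import *
im=cv2.imread("pics/w1.png"); c=im[66:230,290:365]
cv2.imwrite("pics/c3.png",cv2.resize(c,None,fx=8,fy=3.6,interpolation=cv2.INTER_CUBIC))
E
```

```text
(no output)
```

View pics/c3.png

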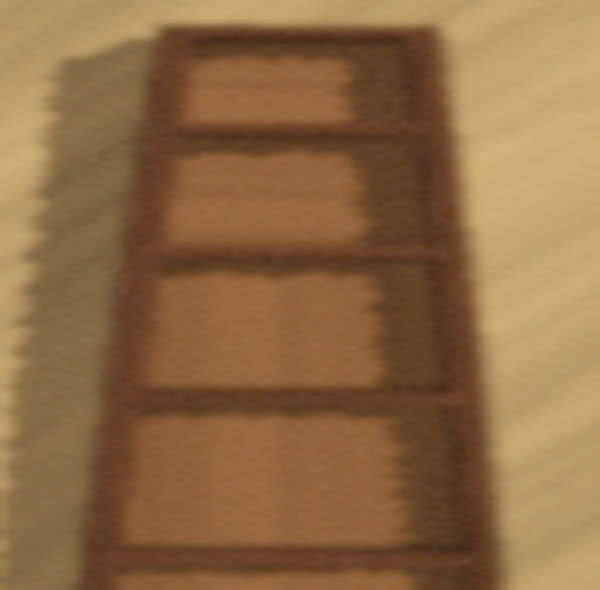

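```bash
python3 - <<'E'
from h import *
f=np.load("w1.npz"); R,t=f["R"],f["t"]
P=[];X=[-125,-89.5,-48.5,.5,57.5]
for x,y in [(298,27),(298,130),(298,250),(296,395),(292,555)]:
    P.append(wray((x+.5)/8-.5+290,(y+.5)/3.6-.5+66,15,R,t))
P=np.array(P); X=np.array(X)
A=np.c_[np.ones(5),X]; s,res,_,_=np.linalg.lstsq(A,P,rcond=None)
print(s, "scale",np.linalg.norm(s[1]),"yaw",np.degrees(np.arctan2(s[1,1],s[1,0]))); print((P-A@s).round(1))
d=s[1]/np.linalg.norm(s[1])
c=P.mean(0); 
for b in (-106,-69,-24,29,90): print(b,(c+(b-X.mean())*d).round(1))
E
```

```text
[[527.15945138 210.26347021]
 [  0.60623399  -0.7783327 ]] scale 0.9865705410224874 yaw -52.08540349028629
[[ 0.1 -0.4]
 [-0.   0. ]
 [-0.2  0.6]
 [ 0.   0.2]
 [ 0.1 -0.3]]
-106 [462.4 293.5]
-69 [485.1 264.3]
-24 [512.8 228.8]
29 [545.3 187. ]
90 [582.8 138.8]
```

Call:
{"api": "carry_out", "payload": {
  "rows": [
    [95,-508,0,0],
    [95,-508,0,0],
    [95,-508,0,0],
    [95,-508,0,0],
    [95,-508,0,0],
    [95,-508,0,0],
    [95,-508,0,0],
    [95,-508,0,0],
    [95,-508,0,0],
    [95,-508,0,0],
    [95,-508,0,0],
    [95,-508,0,0],
    [95,-508,0,0],
    [95,-508,0,0],
    [95,-508,0,0],
    [95,-508,0,0],
    [95,-508,0,0]
  ]
}}

```text
time: 2.82
tool_pos: [622.2, -298.1, 226.7]
tcp_rot: [2.69, 1.57, -2.925]
contact_force: [0.6, 0.2, -0.9]
grip_width: 91.9
```

```bash
python3 - <<'E'
from h import *
o,R,t=tool(); im=capture("wrist")[:,:,::-1].copy(); np.savez("w2.npz",R=R,t=t); cv2.imwrite("pics/w2.png",im); print(o["time"],t,jaw(R))
h=cv2.cvtColor(im,cv2.COLOR_BGR2HSV).astype(int); yy,xx=np.mgrid[:400,:640]
for k,p in {14:(618.5,-31),22:(454,-62),30:(551,-140),38:(444,-254),46:(612,-283)}.items():
    c=wproj([*p,50],R,t); e=wproj([p[0]+k/2,p[1],50],R,t); r=np.hypot(*(e-c))
    m=(h[...,2]<85)&(h[...,1]<75)&(np.hypot(xx-c[0],yy-c[1])<r*1.3+3)
    if m.sum()>5: u,v=xx[m].mean(),yy[m].mean(); print(k,c.round(),r.round(1),m.sum(),np.pi*r*r,wray(u,v,50,R,t).round(1),p)
E
```

```text
2.8167 [ 622.24469512 -298.0716747   226.7492908 ] 38.303553138773104
14 [464.   8.] 5.9 66 110.89679439340868 [620.  -39.1] (618.5, -31)
30 [364.  31.] 13.7 143 591.9557613280973 [ 556.3 -156.5] (551, -140)
38 [223.  56.] 15.4 131 746.426146403716 [ 455.2 -261.3] (444, -254)
46 [326. 166.] 20.8 360 1354.1197255574414 [ 615.  -288.5] (612, -283)
```

View pics/w2.png

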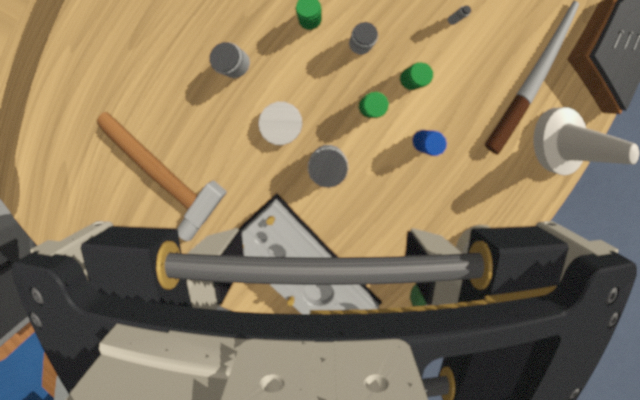

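Call:
{"api": "carry_out", "payload": {
  "rows": [
    [-10,15,0,0],
    [-10,15,-40,0],
    [-10,15,-80,0],
    [-10,15,-120,0],
    [-10,15,-150,0],
    [-10,15,-175,0],
    [-10,15,-190,0],
    [-10,15,-202,0],
    [-10,15,-212,0],
    [-10,15,-212,0],
    [-10,15,-212,0]
  ],
  "hand": 75
}}

```text
time: 3.78
tool_pos: [612.7, -283.0, 15.4]
tcp_rot: [-2.807, 1.57, -2.138]
contact_force: [0.6, -0.6, -0.8]
grip_width: 75.0
```

Call:
{"api": "carry_out", "payload": {
  "rows": [
    [0,0,0,0],
    [0,0,0,0],
    [0,0,0,0],
    [0,0,0,0],
    [0,0,0,0],
    [0,0,0,0],
    [0,0,0,0],
    [0,0,0,0]
  ],
  "hand": 36
}}

```text
time: 4.45
tool_pos: [613.4, -282.9, 16.1]
tcp_rot: [-1.479, 1.569, -0.81]
contact_force: [3.0, 3.1, 3.7]
grip_width: 45.5
```

Call:
{"api": "carry_out", "payload": {
  "rows": [
    [0,0,15,0],
    [0,0,40,0],
    [0,0,75,0],
    [0,20,105,0],
    [-3,50,120,0],
    [-6,85,120,0],
    [-9,120,120,0],
    [-12,155,120,0],
    [-15,190,120,0],
    [-17,225,120,0],
    [-20,260,120,0],
    [-22,295,120,0],
    [-24,330,120,0],
    [-26,362,120,0],
    [-28,390,120,0],
    [-29,410,120,0],
    [-30,421,120,0],
    [-30,421,120,0],
    [-30,421,120,0]
  ]
}}

```text
time: 6.03
tool_pos: [582.8, 137.6, 135.1]
tcp_rot: [-2.641, 1.568, -1.971]
contact_force: [0.0, -0.1, -5.9]
grip_width: 45.7
```

```bash
python3 - <<'E'
from h import *
o,R,t=tool(); im=capture("wrist")[:,:,::-1].copy(); np.savez("w3.npz",R=R,t=t); cv2.imwrite("pics/w3.png",im); print(o["time"],t,jaw(R),o["contact_force"],o["grip_width"])
for b in ((583.2,137.7,15),): print(wproj(b,R,t))
print("expected cap centre px",wproj([t[0],t[1],t[2]+34],R,t), "foot",wproj([t[0],t[1],t[2]-16],R,t))
E
```

```text
6.0333 [582.76142615 137.62024563 135.1270016 ] 38.39009917066142 [ 0.0066561  -0.10357198 -5.90806349] 45.67610060990445
[325.44106799 194.02385139]
expected cap centre px [324.93285372 273.5652027 ] foot [324.9801964  234.27956271]
```

View pics/w3.png

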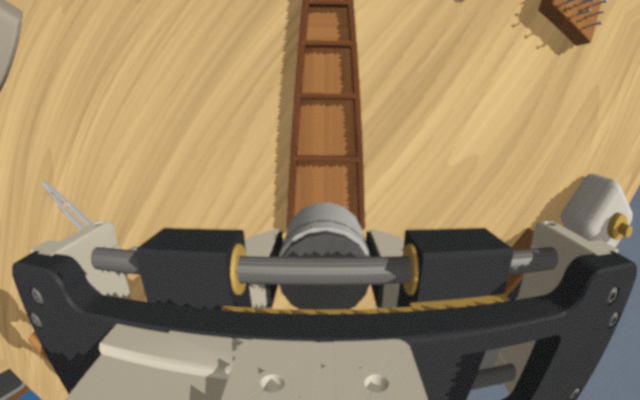

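```bash
python3 - <<'E'
from h import *
f=np.load("w3.npz"); R,t=f["R"],f["t"]
for y in (0,19,23): print(y,[wproj(t+R@np.array([x,y,0.]),R,t).round(1) for x in (16,-28,-34)])
for y in (0,-21.8,21.8): print(y,wproj(t+R@np.array([-34,y,0.]),R,t).round(1))
im=cv2.imread("pics/w3.png"); cv2.imwrite("pics/c4.png",cv2.resize(im[190:320,270:390],None,fx=4.5,fy=4.5,interpolation=cv2.INTER_CUBIC))
E
```

```text
0 [array([324.9, 234.3]), array([325.1, 267.5]), array([325.1, 273.5])]
19 [array([324.9, 204. ]), array([325.1, 229.9]), array([325.1, 234.7])]
23 [array([324.9, 197.4]), array([325.1, 221.5]), array([325.2, 226. ])]
0 [325.1 273.5]
-21.8 [325.  312.3]
21.8 [325.1 228.7]
```

View pics/c4.png

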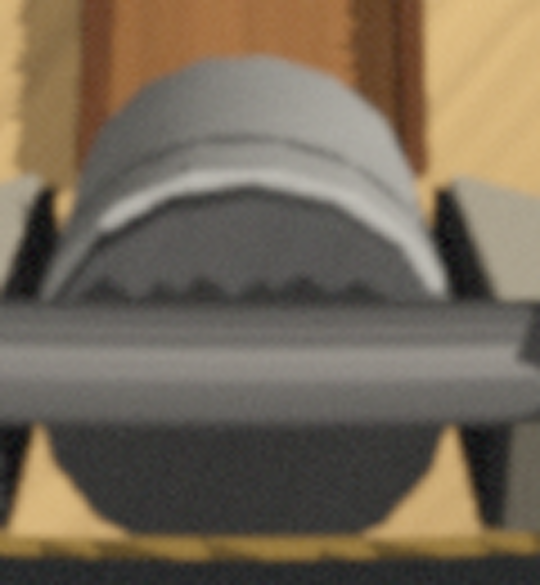

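Call:
{"api": "carry_out", "payload": {
  "rows": [
    [-1,1.5,-30,0],
    [-1,1.5,-60,0],
    [-1,1.5,-85,0],
    [-1,1.5,-98,0],
    [-1,1.5,-105,0],
    [-1,1.5,-109,0],
    [-1,1.5,-111,0],
    [-1,1.5,-113,0],
    [-1,1.5,-113,0],
    [-1,1.5,-113,0]
  ]
}}

```text
time: 6.92
tool_pos: [582.6, 138.4, 23.3]
tcp_rot: [-1.754, 1.568, -1.085]
contact_force: [0.3, 0.4, -5.1]
grip_width: 45.7
```

Call:
{"api": "carry_out", "payload": {
  "rows": [
    [0,0.5,-1,0],
    [0,0.5,-2,0],
    [0,0.5,-2.5,0],
    [0,0.5,-2.5,0]
  ]
}}

```text
time: 7.25
tool_pos: [583.2, 139.1, 22.0]
tcp_rot: [-1.265, 1.567, -0.596]
contact_force: [-1.1, 0.2, 4.3]
grip_width: 45.4
```

Call:
{"api": "carry_out", "payload": {
  "rows": [
    [0,0,0,0],
    [0,0,0,0],
    [0,0,0,0],
    [0,0,0,0],
    [0,0,0,0],
    [0,0,0,0]
  ],
  "hand": 70
}}

```text
time: 7.75
tool_pos: [583.3, 139.1, 22.0]
tcp_rot: [-1.269, 1.567, -0.6]
contact_force: [0.7, 0.7, -0.4]
grip_width: 69.9
```

Call:
{"api": "carry_out", "payload": {
  "rows": [
    [0,0,20,0],
    [0,0,60,0],
    [0,0,100,0],
    [0,0,130,0],
    [-139,-393,130,0],
    [-139,-393,130,0],
    [-139,-393,130,0],
    [-139,-393,130,0],
    [-139,-393,130,0],
    [-139,-393,130,0],
    [-139,-393,130,0],
    [-139,-393,130,0],
    [-139,-393,130,0],
    [-139,-393,130,0],
    [-139,-393,130,0],
    [-139,-393,130,0],
    [-139,-393,130,0],
    [-139,-393,130,0]
  ]
}}

```text
time: 9.25
tool_pos: [444.6, -252.6, 151.9]
tcp_rot: [-1.148, 1.568, -0.477]
contact_force: [0.2, -0.0, -0.3]
grip_width: 69.9
```

```bash
python3 - <<'E'
from h import *
o,R,t=tool(); im=capture("wrist")[:,:,::-1].copy(); np.savez("w4.npz",R=R,t=t); top=capture("top")[:,:,::-1]
print(o["time"],t,jaw(R),o["contact_force"])
p=wproj([444,-254,50],R,t); print("cap pred",p, wproj([444,-254,0],R,t))
a=cv2.resize(im[130:330,220:420],(500,500),interpolation=cv2.INTER_CUBIC)
b=cv2.resize(top[140:260,140:260],(300,300),interpolation=cv2.INTER_CUBIC)
c=np.zeros((500,800,3),np.uint8); c[:,:500]=a; c[:300,500:]=b; cv2.imwrite("pics/c5.png",c)
E
```

```text
9.25 [ 444.58588169 -252.61360785  151.88294709] 38.41031826883411 [ 0.2404566  -0.01188008 -0.34046499]
cap pred [323.08731726 199.34946999] [323.22061678 187.00372459]
```

View pics/c5.png

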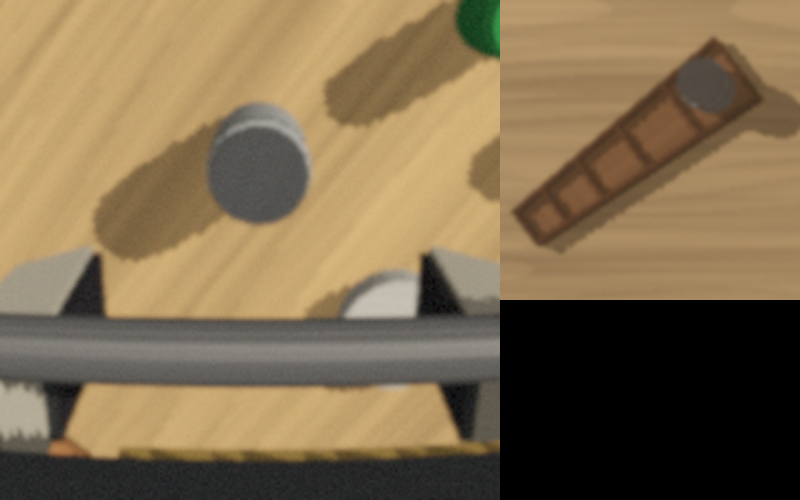

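Call:
{"api": "carry_out", "payload": {
  "rows": [
    [-0.6,-1.4,-40,0],
    [-0.6,-1.4,-80,0],
    [-0.6,-1.4,-105,0],
    [-0.6,-1.4,-122,0],
    [-0.6,-1.4,-132,0],
    [-0.6,-1.4,-136.5,0],
    [-0.6,-1.4,-136.5,0],
    [-0.6,-1.4,-136.5,0]
  ],
  "hand": 65
}}

```text
time: 10.02
tool_pos: [444.9, -253.9, 16.3]
tcp_rot: [-1.25, 1.566, -0.578]
contact_force: [-0.5, 0.2, 0.1]
grip_width: 64.9
```

Call:
{"api": "carry_out", "payload": {
  "rows": [
    [0,0,0,0],
    [0,0,0,0],
    [0,0,0,0],
    [0,0,0,0],
    [0,0,0,0],
    [0,0,0,0],
    [0,0,0,0],
    [0,0,0,0]
  ],
  "hand": 28
}}

```text
time: 10.68
tool_pos: [445.1, -254.1, 16.7]
tcp_rot: [-1.264, 1.565, -0.592]
contact_force: [-0.2, 0.2, 6.4]
grip_width: 37.6
```

Call:
{"api": "carry_out", "payload": {
  "rows": [
    [0,0,15,0],
    [0,0,40,0],
    [0,0,75,0],
    [4,20,105,0],
    [12,55,120,0],
    [20,90,120,0],
    [28,125,120,0],
    [36,160,120,0],
    [44,195,120,0],
    [52,230,120,0],
    [60,265,120,0],
    [68,300,120,0],
    [76,335,120,0],
    [84,370,120,0],
    [92,400,120,0],
    [97,425,120,0],
    [100.6,440,120,0],
    [100.6,440,120,0],
    [100.6,440,120,0]
  ]
}}

```text
time: 12.27
tool_pos: [545.0, 185.9, 135.7]
tcp_rot: [-1.709, 1.566, -1.035]
contact_force: [0.6, -1.5, -4.3]
grip_width: 37.4
```

```bash
cat > held.py <<'E'
from h import *
import sys
d=float(sys.argv[1]); n=sys.argv[2]; tgt=[float(x) for x in sys.argv[3:5]]
o,R,t=tool(); im=capture("wrist")[:,:,::-1].copy(); cv2.imwrite(f"pics/{n}.png",im)
print(o["time"],t.round(1),jaw(R).round(2),o["contact_force"].round(1),"shift",(tgt-t[:2]).round(1))
q=lambda x,y:wproj(t+R@np.array([x,y,0.]),R,t)[1]
print("pred rows: foot front",q(16,d/2),"cap front",q(-34,d/2-1.2),"px/mm foot",q(16,0)-q(16,1))
# column profile through the punch, front edge = first low-saturation run above the gripper bar
h=cv2.cvtColor(im,cv2.COLOR_BGR2HSV).astype(int)
for r in range(190,262,2): print(r,h[r:r+2,322:329,1].mean().round(),h[r:r+2,322:329,2].mean().round(),end=" | ")
E
python3 held.py 38 h38 545.7 185.9
```

```text
12.2667 [545.  185.9 135.7] 38.59 [ 0.6 -1.5 -4.3] shift [ 0.7 -0. ]
pred rows: foot front 204.01611685555778 cap front 237.30513834231124 px/mm foot 1.5443219074792296
190 150.0 157.0 | 192 150.0 157.0 | 194 149.0 157.0 | 196 150.0 156.0 | 198 150.0 156.0 | 200 151.0 156.0 | 202 147.0 157.0 | 204 115.0 152.0 | 206 38.0 140.0 | 208 16.0 136.0 | 210 16.0 138.0 | 212 14.0 138.0 | 214 15.0 140.0 | 216 16.0 141.0 | 218 17.0 142.0 | 220 16.0 142.0 | 222 16.0 137.0 | 224 16.0 120.0 | 226 16.0 137.0 | 228 15.0 144.0 | 230 14.0 153.0 | 232 13.0 175.0 | 234 15.0 154.0 | 236 14.0 90.0 | 238 13.0 76.0 | 240 11.0 88.0 | 242 14.0 89.0 | 244 14.0 89.0 | 246 13.0 88.0 | 248 14.0 89.0 | 250 15.0 83.0 | 252 14.0 70.0 | 254 17.0 59.0 | 256 12.0 62.0 | 258 15.0 84.0 | 260 17.0 98.0 |
```

Call:
{"api": "carry_out", "payload": {
  "rows": [
    [0.5,0,-30,0],
    [0.5,0,-60,0],
    [0.5,0,-85,0],
    [0.5,0,-98,0],
    [0.5,0,-105,0],
    [0.5,0,-109,0],
    [0.5,0,-111,0],
    [0.5,0,-113,0],
    [0.5,0,-115,0],
    [0.5,0,-115,0],
    [0.5,0,-115,0]
  ]
}}

```text
time: 13.23
tool_pos: [546.5, 184.9, 22.7]
tcp_rot: [-1.344, 1.564, -0.672]
contact_force: [-2.3, -2.7, 6.6]
grip_width: 37.1
```

Call:
{"api": "carry_out", "payload": {
  "rows": [
    [0,0,0,0],
    [0,0,0,0],
    [0,0,0,0],
    [0,0,0,0],
    [0,0,0,0],
    [0,0,0,0]
  ],
  "hand": 60
}}

```text
time: 13.73
tool_pos: [546.5, 185.0, 22.6]
tcp_rot: [-1.347, 1.564, -0.674]
contact_force: [-0.7, 0.1, -0.4]
grip_width: 60.0
```

Call:
{"api": "carry_out", "payload": {
  "rows": [
    [0,0,20,0],
    [0,0,60,0],
    [0,0,100,0],
    [0,0,130,0],
    [5,-325,130,0],
    [5,-325,130,0],
    [5,-325,130,0],
    [5,-325,130,0],
    [5,-325,130,0],
    [5,-325,130,0],
    [5,-325,130,0],
    [5,-325,130,0],
    [5,-325,130,0],
    [5,-325,130,0],
    [5,-325,130,0],
    [5,-325,130,0],
    [5,-325,130,0]
  ]
}}

```text
time: 15.15
tool_pos: [551.5, -138.5, 152.7]
tcp_rot: [-1.32, 1.565, -0.645]
contact_force: [-0.9, 0.5, -0.2]
grip_width: 60.0
```

Call:
{"api": "carry_out", "payload": {
  "rows": [
    [-0.5,-1.5,-40,0],
    [-0.5,-1.5,-80,0],
    [-0.5,-1.5,-105,0],
    [-0.5,-1.5,-122,0],
    [-0.5,-1.5,-132,0],
    [-0.5,-1.5,-137,0],
    [-0.5,-1.5,-137,0],
    [-0.5,-1.5,-137,0]
  ],
  "hand": 52
}}

```text
time: 15.82
tool_pos: [551.8, -139.9, 16.6]
tcp_rot: [-1.266, 1.563, -0.591]
contact_force: [0.4, 0.7, -0.1]
grip_width: 52.0
```

Call:
{"api": "carry_out", "payload": {
  "rows": [
    [0,0,0,0],
    [0,0,0,0],
    [0,0,0,0],
    [0,0,0,0],
    [0,0,0,0],
    [0,0,0,0],
    [0,0,0,0],
    [0,0,0,0]
  ],
  "hand": 20
}}

```text
time: 16.48
tool_pos: [552.5, -140.0, 17.4]
tcp_rot: [-1.207, 1.561, -0.532]
contact_force: [0.8, 2.8, 6.3]
grip_width: 29.5
```

Call:
{"api": "carry_out", "payload": {
  "rows": [
    [0,0,15,0],
    [0,0,40,0],
    [0,0,75,0],
    [-2,20,105,0],
    [-6,55,120,0],
    [-10,90,120,0],
    [-14,125,120,0],
    [-18,160,120,0],
    [-22,195,120,0],
    [-26,230,120,0],
    [-30,265,120,0],
    [-34,300,120,0],
    [-37,330,120,0],
    [-38.5,353,120,0],
    [-39.4,367.6,120,0],
    [-39.4,367.6,120,0],
    [-39.4,367.6,120,0],
    [-39.4,367.6,120,0]
  ]
}}

```text
time: 17.98
tool_pos: [512.7, 226.8, 136.8]
tcp_rot: [-1.37, 1.562, -0.695]
contact_force: [-0.5, 0.6, -2.1]
grip_width: 29.3
```

```bash
python3 held.py 30 h30 513.1 227.6
```

```text
17.9833 [512.7 226.8 136.8] 38.67 [-0.5  0.6 -2.1] shift [0.4 0.8]
pred rows: foot front 210.5480819703873 cap front 245.77027625102374 px/mm foot 1.5443672500071841
190 151.0 155.0 | 192 150.0 156.0 | 194 148.0 156.0 | 196 148.0 156.0 | 198 151.0 155.0 | 200 150.0 155.0 | 202 150.0 155.0 | 204 151.0 156.0 | 206 152.0 155.0 | 208 152.0 155.0 | 210 143.0 146.0 | 212 63.0 129.0 | 214 19.0 136.0 | 216 16.0 138.0 | 218 16.0 139.0 | 220 16.0 140.0 | 222 16.0 141.0 | 224 16.0 141.0 | 226 16.0 142.0 | 228 16.0 142.0 | 230 16.0 136.0 | 232 14.0 113.0 | 234 15.0 134.0 | 236 17.0 144.0 | 238 16.0 147.0 | 240 14.0 164.0 | 242 14.0 164.0 | 244 15.0 96.0 | 246 11.0 72.0 | 248 11.0 84.0 | 250 14.0 88.0 | 252 12.0 80.0 | 254 12.0 66.0 | 256 15.0 63.0 | 258 16.0 83.0 | 260 17.0 95.0 |
```

Aligned within 1 mm. Lower and release.

Call:
{"api": "carry_out", "payload": {
  "rows": [
    [0,1,-30,0],
    [0,1,-60,0],
    [0,1,-85,0],
    [0,1,-98,0],
    [0,1,-105,0],
    [0,1,-109,0],
    [0,1,-111,0],
    [0,1,-113,0],
    [0,1,-115,0],
    [0,1,-115,0],
    [0,1,-115,0]
  ]
}}

```text
time: 18.95
tool_pos: [513.8, 227.6, 23.4]
tcp_rot: [-1.165, 1.56, -0.491]
contact_force: [-1.4, -1.2, 5.3]
grip_width: 29.4
```

Call:
{"api": "carry_out", "payload": {
  "rows": [
    [0,0,0,0],
    [0,0,0,0],
    [0,0,0,0],
    [0,0,0,0],
    [0,0,0,0],
    [0,0,0,0]
  ],
  "hand": 48
}}

```text
time: 19.45
tool_pos: [513.8, 227.6, 23.3]
tcp_rot: [-1.17, 1.56, -0.495]
contact_force: [0.1, 0.4, 0.7]
grip_width: 47.9
```

Call:
{"api": "carry_out", "payload": {
  "rows": [
    [0,0,20,0],
    [0,0,60,0],
    [0,0,100,0],
    [0,0,130,0],
    [-60,-290,130,0],
    [-60,-290,130,0],
    [-60,-290,130,0],
    [-60,-290,130,0],
    [-60,-290,130,0],
    [-60,-290,130,0],
    [-60,-290,130,0],
    [-60,-290,130,0],
    [-60,-290,130,0],
    [-60,-290,130,0],
    [-60,-290,130,0],
    [-60,-290,130,0]
  ]
}}

```text
time: 20.78
tool_pos: [454.0, -60.9, 153.2]
tcp_rot: [-1.156, 1.56, -0.479]
contact_force: [-1.4, 0.0, 0.4]
grip_width: 48.1
```

```bash
python3 - <<'E'
from h import *
o,R,t=tool(); im=capture("wrist")[:,:,::-1].copy(); np.savez("w5.npz",R=R,t=t); top=capture("top")[:,:,::-1]
print(o["time"],t,jaw(R),R[:,0].round(4))
print("cap pred",wproj([454,-62,50],R,t))
a=cv2.resize(im[130:330,220:420],(500,500),interpolation=cv2.INTER_CUBIC)
b=cv2.resize(top[140:260,140:260],(300,300),interpolation=cv2.INTER_CUBIC)
c=np.zeros((500,800,3),np.uint8); c[:,:500]=a; c[:300,500:]=b; cv2.imwrite("pics/c6.png",c)
E
```

```text
20.7833 [453.97281137 -60.92606057 153.23814561] 38.77358763066088 [ 0.0094 -0.0049 -0.9999]
cap pred [323.50476557 198.31518199]
```

View pics/c6.png

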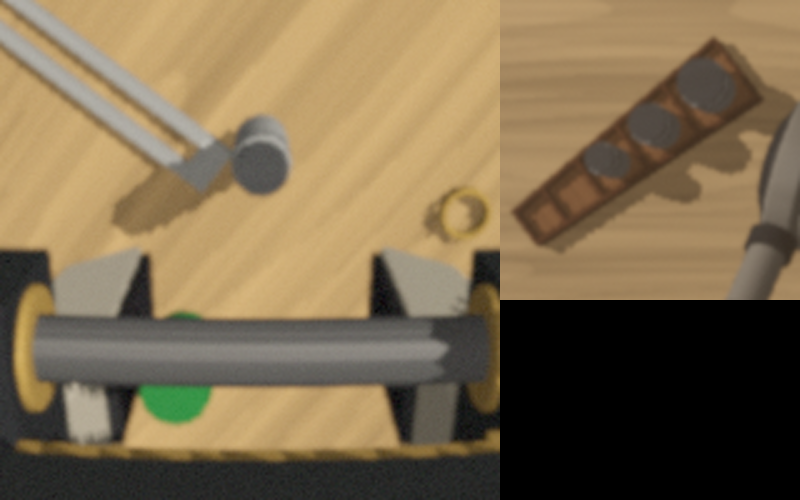

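Call:
{"api": "carry_out", "payload": {
  "rows": [
    [0.5,-1,-40,0],
    [0.5,-1,-80,0],
    [0.5,-1,-105,0],
    [0.5,-1,-122,0],
    [0.5,-1,-132,0],
    [0.5,-1,-137,0],
    [0.5,-1,-137,0],
    [0.5,-1,-137,0]
  ],
  "hand": 44
}}

```text
time: 21.55
tool_pos: [454.8, -61.7, 16.5]
tcp_rot: [-1.157, 1.56, -0.479]
contact_force: [-0.5, -0.4, -0.3]
grip_width: 43.9
```

Call:
{"api": "carry_out", "payload": {
  "rows": [
    [0,0,0,0],
    [0,0,0,0],
    [0,0,0,0],
    [0,0,0,0],
    [0,0,0,0],
    [0,0,0,0],
    [0,0,0,0],
    [0,0,0,0]
  ],
  "hand": 12
}}

```text
time: 22.22
tool_pos: [455.3, -61.8, 17.0]
tcp_rot: [-1.134, 1.559, -0.456]
contact_force: [-1.0, 0.4, 6.2]
grip_width: 21.9
```

Call:
{"api": "carry_out", "payload": {
  "rows": [
    [0,0,15,0],
    [0,0,40,0],
    [0,0,75,0],
    [2,20,105,0],
    [5,55,120,0],
    [8,90,120,0],
    [11,125,120,0],
    [14,160,120,0],
    [17,195,120,0],
    [20,230,120,0],
    [24,260,120,0],
    [27,290,120,0],
    [29,312,120,0],
    [30.1,325,120,0],
    [30.1,325,120,0],
    [30.1,325,120,0],
    [30.1,325,120,0]
  ]
}}

```text
time: 23.63
tool_pos: [485.0, 262.0, 136.6]
tcp_rot: [-1.251, 1.559, -0.574]
contact_force: [-0.0, -0.0, -1.4]
grip_width: 21.0
```

```bash
python3 held.py 22 h22 485.4 263.1
```

```text
23.6333 [485.  262.  136.6] 38.79 [-0.  -0.  -1.4] shift [0.4 1.1]
pred rows: foot front 217.0020122190165 cap front 254.04594001101987 px/mm foot 1.5443884367356304
190 150.0 154.0 | 192 149.0 160.0 | 194 148.0 163.0 | 196 148.0 161.0 | 198 148.0 161.0 | 200 151.0 160.0 | 202 152.0 156.0 | 204 151.0 151.0 | 206 152.0 132.0 | 208 153.0 101.0 | 210 155.0 108.0 | 212 151.0 111.0 | 214 106.0 105.0 | 216 30.0 126.0 | 218 16.0 137.0 | 220 17.0 137.0 | 222 16.0 139.0 | 224 15.0 139.0 | 226 16.0 141.0 | 228 17.0 142.0 | 230 16.0 142.0 | 232 16.0 144.0 | 234 15.0 141.0 | 236 15.0 120.0 | 238 15.0 132.0 | 240 15.0 146.0 | 242 15.0 147.0 | 244 15.0 163.0 | 246 14.0 173.0 | 248 16.0 125.0 | 250 12.0 71.0 | 252 13.0 73.0 | 254 14.0 72.0 | 256 14.0 71.0 | 258 16.0 83.0 | 260 17.0 96.0 |
```

Call:
{"api": "carry_out", "payload": {
  "rows": [
    [0.7,0.8,-30,0],
    [0.7,0.8,-60,0],
    [0.7,0.8,-85,0],
    [0.7,0.8,-98,0],
    [0.7,0.8,-105,0],
    [0.7,0.8,-109,0],
    [0.7,0.8,-111,0],
    [0.7,0.8,-113,0],
    [0.7,0.8,-115,0],
    [0.7,0.8,-115,0],
    [0.7,0.8,-115,0]
  ]
}}

```text
time: 24.6
tool_pos: [486.7, 262.8, 23.0]
tcp_rot: [-1.096, 1.557, -0.419]
contact_force: [-0.5, -2.1, 4.4]
grip_width: 21.3
```

Call:
{"api": "carry_out", "payload": {
  "rows": [
    [0,0,0,0],
    [0,0,0,0],
    [0,0,0,0],
    [0,0,0,0],
    [0,0,0,0],
    [0,0,0,0]
  ],
  "hand": 40
}}

```text
time: 25.1
tool_pos: [486.7, 262.8, 22.9]
tcp_rot: [-1.103, 1.557, -0.426]
contact_force: [-0.2, 0.2, -0.3]
grip_width: 40.0
```

Call:
{"api": "carry_out", "payload": {
  "rows": [
    [0,0,20,0],
    [0,0,60,0],
    [0,0,100,0],
    [0,0,130,0],
    [133,-294,130,0],
    [133,-294,130,0],
    [133,-294,130,0],
    [133,-294,130,0],
    [133,-294,130,0],
    [133,-294,130,0],
    [133,-294,130,0],
    [133,-294,130,0],
    [133,-294,130,0],
    [133,-294,130,0],
    [133,-294,130,0],
    [133,-294,130,0],
    [133,-294,130,0]
  ]
}}

```text
time: 26.52
tool_pos: [619.3, -29.7, 153.1]
tcp_rot: [-1.1, 1.558, -0.421]
contact_force: [0.3, -0.1, -0.7]
grip_width: 40.0
```

```bash
python3 - <<'E'
from h import *
o,R,t=tool(); im=capture("wrist")[:,:,::-1].copy()
print(o["time"],t,jaw(R),R[:,0].round(4))
print("cap pred",wproj([618.5,-31,50],R,t), "crop px",(wproj([618.5,-31,50],R,t)-[220,130])*2.5)
for d in ((5,0),(0,5)): print(wproj([618.5+d[0],-31+d[1],50],R,t))
cv2.imwrite("pics/c7.png",cv2.resize(im[130:330,220:420],(500,500),interpolation=cv2.INTER_CUBIC))
E
```

```text
26.5167 [619.26264993 -29.74428569 153.0678719 ] 38.870973560064655 [ 0.0119 -0.0053 -0.9999]
cap pred [322.47197104 197.75076201] crop px [256.1799276  169.37690503]
[326.92116611 201.20531694]
[326.07099431 193.42247511]
```

View pics/c7.png

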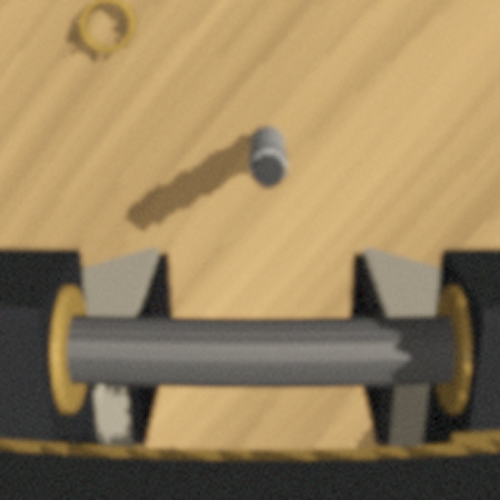

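Call:
{"api": "carry_out", "payload": {
  "rows": [
    [2.5,1.2,-40,0],
    [2.5,1.2,-80,0],
    [2.5,1.2,-105,0],
    [2.5,1.2,-122,0],
    [2.5,1.2,-132,0],
    [2.5,1.2,-137,0],
    [2.5,1.2,-137,0],
    [2.5,1.2,-137,0]
  ],
  "hand": 40
}}

```text
time: 27.23
tool_pos: [622.6, -28.4, 17.3]
tcp_rot: [-1.067, 1.556, -0.388]
contact_force: [0.4, -0.2, 0.3]
grip_width: 40.1
```

Call:
{"api": "carry_out", "payload": {
  "rows": [
    [0,0,0,0],
    [0,0,0,0],
    [0,0,0,0],
    [0,0,0,0],
    [0,0,0,0],
    [0,0,0,0],
    [0,0,0,0],
    [0,0,0,0]
  ],
  "hand": 4
}}

```text
time: 27.9
tool_pos: [622.9, -28.5, 17.7]
tcp_rot: [-1.064, 1.555, -0.385]
contact_force: [-1.1, -0.5, 5.7]
grip_width: 12.6
```

Call:
{"api": "carry_out", "payload": {
  "rows": [
    [0,0,15,0],
    [0,0,40,0],
    [0,0,75,0],
    [-8,16,105,0],
    [-24,48,120,0],
    [-40,80,120,0],
    [-56,112,120,0],
    [-72,144,120,0],
    [-88,176,120,0],
    [-104,208,120,0],
    [-120,240,120,0],
    [-136,272,120,0],
    [-150,300,120,0],
    [-157,314,120,0],
    [-160.3,321.5,120,0],
    [-160.3,321.5,120,0],
    [-160.3,321.5,120,0],
    [-160.3,321.5,120,0]
  ]
}}

```text
time: 29.4
tool_pos: [463.1, 291.9, 137.6]
tcp_rot: [-1.092, 1.555, -0.414]
contact_force: [-0.1, -1.0, -0.4]
grip_width: 13.1
```

```bash
python3 held.py 14 h14 462.6 292.3; python3 -c "
import cv2;im=cv2.imread('pics/h14.png');cv2.imwrite('pics/c8.png',cv2.resize(im[120:320,220:420],(500,500),interpolation=cv2.INTER_CUBIC))"
```

```text
29.4 [463.1 291.9 137.6] 38.84 [-0.1 -1.  -0.4] shift [-0.5  0.4]
pred rows: foot front 223.3683317077147 cap front 262.12084264480524 px/mm foot 1.5444196864559956
190 151.0 159.0 | 192 149.0 165.0 | 194 149.0 165.0 | 196 148.0 164.0 | 198 149.0 164.0 | 200 150.0 160.0 | 202 152.0 128.0 | 204 154.0 98.0 | 206 154.0 110.0 | 208 152.0 106.0 | 210 151.0 103.0 | 212 149.0 134.0 | 214 104.0 153.0 | 216 31.0 151.0 | 218 16.0 148.0 | 220 15.0 149.0 | 222 15.0 148.0 | 224 16.0 143.0 | 226 15.0 142.0 | 228 15.0 143.0 | 230 16.0 144.0 | 232 16.0 145.0 | 234 15.0 145.0 | 236 15.0 146.0 | 238 16.0 145.0 | 240 16.0 147.0 | 242 16.0 148.0 | 244 16.0 139.0 | 246 15.0 124.0 | 248 15.0 145.0 | 250 15.0 151.0 | 252 15.0 152.0 | 254 15.0 166.0 | 256 17.0 141.0 | 258 14.0 77.0 | 260 15.0 74.0 |
```

View pics/c8.png

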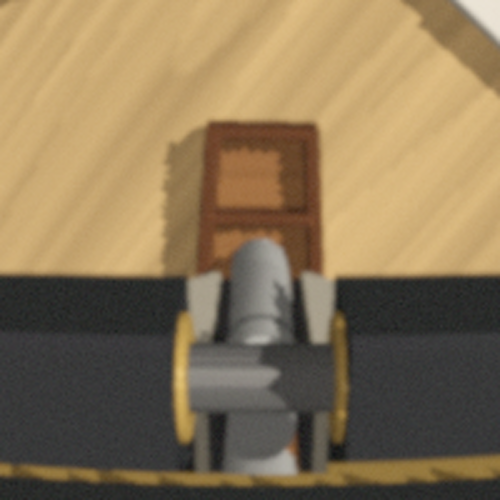

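Call:
{"api": "carry_out", "payload": {
  "rows": [
    [1.2,-2.2,-30,0],
    [1.2,-2.2,-60,0],
    [1.2,-2.2,-85,0],
    [1.2,-2.2,-98,0],
    [1.2,-2.2,-105,0],
    [1.2,-2.2,-109,0],
    [1.2,-2.2,-111,0],
    [1.2,-2.2,-113,0],
    [1.2,-2.2,-115,0],
    [1.2,-2.2,-115,0],
    [1.2,-2.2,-115,0]
  ]
}}

```text
time: 30.37
tool_pos: [465.2, 289.8, 23.7]
tcp_rot: [-0.996, 1.553, -0.319]
contact_force: [-0.3, -1.4, 5.3]
grip_width: 13.5
```

Call:
{"api": "carry_out", "payload": {
  "rows": [
    [0,0,0,0],
    [0,0,0,0],
    [0,0,0,0],
    [0,0,0,0],
    [0,0,0,0],
    [0,0,0,0]
  ],
  "hand": 36
}}

```text
time: 30.87
tool_pos: [465.1, 289.8, 23.6]
tcp_rot: [-1.004, 1.553, -0.327]
contact_force: [0.4, -0.1, -0.2]
grip_width: 35.7
```

Call:
{"api": "carry_out", "payload": {
  "rows": [
    [0,0,15,0],
    [0,0,40,0],
    [0,0,80,0],
    [0,0,120,0],
    [0,0,160,0],
    [80,-270,200,0],
    [80,-270,200,0],
    [80,-270,200,0],
    [80,-270,200,0],
    [80,-270,200,0],
    [80,-270,200,0],
    [80,-270,200,0],
    [80,-270,200,0],
    [80,-270,200,0],
    [80,-270,200,0],
    [80,-270,200,0]
  ]
}}

```text
time: 32.2
tool_pos: [544.6, 21.0, 223.3]
tcp_rot: [-0.996, 1.554, -0.317]
contact_force: [-0.1, 0.3, 0.7]
grip_width: 35.9
```

```bash
python3 - <<'E'
from h import *
o,R,t=tool(); W=capture("wrist")[:,:,::-1].copy(); top=capture("top")[:,:,::-1].copy()
cv2.imwrite("pics/wF.png",W); cv2.imwrite("pics/topF.png",top); np.savez("wF.npz",R=R,t=t); print(o["time"],t)
B={14:(462.6,292.3),22:(485.4,263.1),30:(513.1,227.6),38:(545.7,185.9),46:(583.2,137.7)}
for k,b in B.items(): print(k,"top px",proj("top",np.r_[b,56]).round(1),"crop",((proj("top",np.r_[b,56])-[140,150])*[4.2,4.2]).round(0),"wrist",wproj([*b,56],R,t).round())
a=cv2.resize(top[150:245,140:255],None,fx=4.2,fy=4.2,interpolation=cv2.INTER_CUBIC)
b=cv2.resize(W[0:240,200:440],(317,317)); c=np.zeros((399,800,3),np.uint8); c[:,:483]=a[:399]; c[:317,483:]=b; cv2.imwrite("pics/c9.png",c)
E
```

```text
32.2 [544.62895187  20.99006374 223.30592543]
14 top px [149.3 225.9] crop [ 39. 319.] wrist [418. -42.]
22 top px [162.7 215.7] crop [ 95. 276.] wrist [419. -15.]
30 top px [178.9 203.5] crop [163. 225.] wrist [421.  20.]
38 top px [197.8 189.1] crop [243. 164.] wrist [421.  66.]
46 top px [219.5 172.7] crop [334.  95.] wrist [419. 122.]
```

View pics/c9.png

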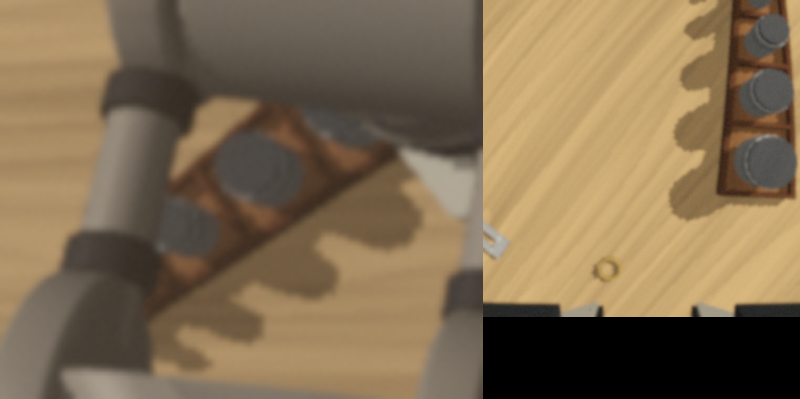

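Call:
{"api": "carry_out", "payload": {
  "rows": [
    [-95,-290,20,0],
    [-95,-290,20,0],
    [-95,-290,20,0],
    [-95,-290,20,0],
    [-95,-290,20,0],
    [-95,-290,20,0],
    [-95,-290,20,0],
    [-95,-290,20,0],
    [-95,-290,20,0],
    [-95,-290,20,0],
    [-95,-290,20,0],
    [-95,-290,20,0]
  ]
}}

```text
time: 33.3
tool_pos: [450.4, -267.0, 243.4]
tcp_rot: [-0.968, 1.554, -0.286]
contact_force: [0.4, -0.1, 0.8]
grip_width: 35.8
```

```bash
python3 - <<'E'
from h import *
top=capture("top")[:,:,::-1].copy(); sc=capture("scene")[:,:,::-1].copy(); cv2.imwrite("pics/topF2.png",top); cv2.imwrite("pics/scF.png",sc)
a=cv2.resize(top[150:245,140:255],None,fx=4.2,fy=4.2,interpolation=cv2.INTER_CUBIC)
b=cv2.resize(sc[80:180,360:410],None,fx=6,fy=3.9,interpolation=cv2.INTER_CUBIC)
c=np.zeros((399,800,3),np.uint8); c[:,:483]=a[:399]; c[:390,490:790]=b; cv2.imwrite("pics/c10.png",c)
h=cv2.cvtColor(top,cv2.COLOR_BGR2HSV).astype(int); yy,xx=np.mgrid[:400,:640]
o=np.array([527.6,208.9]); d=np.array([np.cos(np.radians(-52)),np.sin(np.radians(-52))]); n=np.array([-d[1],d[0]])
B={14:(462.6,292.3),22:(485.4,263.1),30:(513.1,227.6),38:(545.7,185.9),46:(583.2,137.7)}
for k,b in B.items():
    c=proj("top",np.r_[b,56]); m=(h[...,1]<75)&(h[...,2]<95)&(np.hypot(xx-c[0],yy-c[1])<k*.25+4)
    if m.sum(): p=ray("top",xx[m].mean(),yy[m].mean(),56)-o; print(k,m.sum(),(np.pi*(k/2-1.2)**2*.197).round(),"tray x,y",(p@d).round(1),(p@n).round(1))
E
```

```text
Traceback (most recent call last):
AttributeError: 'float' object has no attribute 'round'
```

View pics/c10.png

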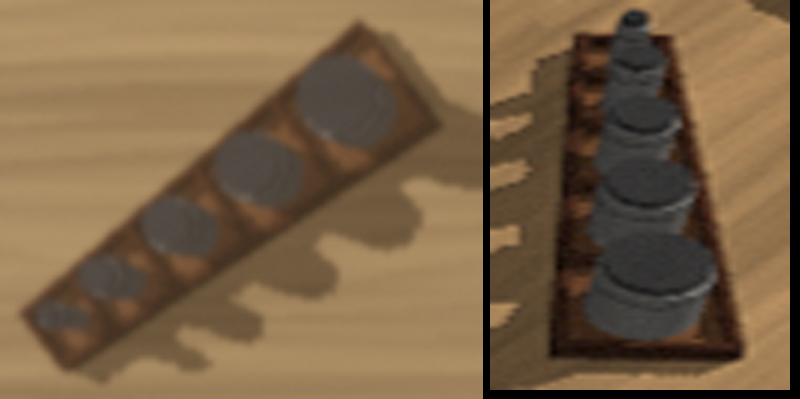

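```bash
python3 - <<'E'
from h import *
o=np.array([527.6,208.9]); d=np.array([np.cos(np.radians(-52)),np.sin(np.radians(-52))]); n=np.array([-d[1],d[0]])
B={14:(462.6,292.3),22:(485.4,263.1),30:(513.1,227.6),38:(545.7,185.9),46:(583.2,137.7)}
yy,xx=np.mgrid[:400,:640]
C={}
C["topcap"]=({46:(343,95),38:(257,162),30:(176,222),22:(106,275),14:(54,316)},"top",4.2,4.2,140,150)
C["scene cap"]=({46:(655-490,264),38:(648-490,188),30:(646-490,117),22:(639-490,57),14:(634-490,18)},"scene",6,3.9,360,80)
for l,(D,nm,fx,fy,ox,oy) in C.items():
    for k,q in D.items():
        p=ray(nm,(q[0]+.5)/fx-.5+ox,(q[1]+.5)/fy-.5+oy,56)-o; print(l,k,"tray x,y",round(p@d,1),round(p@n,1))
ob=get_obs(); print(ob["time"],ob["contact_force"])
for nme,f in (("top","topF2"),):
    a=cv2.imread("pics/top0.png").astype(int); b=cv2.imread(f"pics/{f}.png").astype(int)
    for w,(x,y,r) in {"tin":(401,194,14),"ring":(297,194,8),"tweezers":(317,268,8),"hammer":(467,240,10)}.items(): print(w,abs(a-b)[y-r:y+r,x-r:x+r].mean().round(1))
E
```

```text
topcap 46 tray x,y 94.1 -1.6
topcap 38 tray x,y 35.9 -2.4
topcap 30 tray x,y -17.7 -1.8
topcap 22 tray x,y -64.0 -1.7
topcap 14 tray x,y -98.8 -2.4
scene cap 46 tray x,y 94.8 -0.4
scene cap 38 tray x,y 38.5 -0.6
scene cap 30 tray x,y -16.8 1.1
scene cap 22 tray x,y -65.4 0.4
scene cap 14 tray x,y -98.0 -0.3
33.4 [-0.51991488 -0.47326186  0.22114611]
tin 64.0
ring 6.9
tweezers 7.1
hammer 29.9
```

View pics/scF.png

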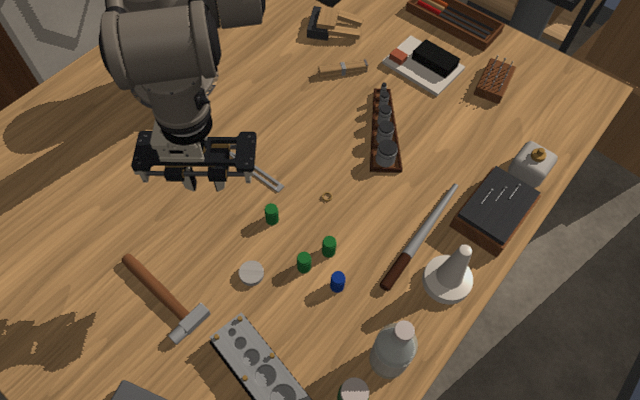

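The scene shows all five punches in the tray at (385,130). The tin (251,272), ring (326,197), hammer (165,300) and visible tweezers tip (280,187) have not moved. I'm handing in.

```bash
python3 -c "
from plant import *
print(close_job())"
```

```text
the job is handed in; nothing more can be done
None
```

All five punches are back in the tray in order of size, one to a bay, with the thinnest at the narrow end. I handed the job in at about 33 s of robot time, and `close_job()` gave no verdict.

- **Height:** each punch touched down 5.9–6.0 mm above its pick-up height, which matches the bay floor. The final top and scene views show all five upright.
- **Position across the tray:** the caps measure within about 2.5 mm of the centre line in both views.
- **Position along the tray:** this is the check that disagreed. The caps read 4–9 mm towards the wide end, and `punch_38` reads worst at +7 to +9.5 mm. I put at least part of that down to a bias in my tray measurement. A foot standing on the bay floor can only be 7 mm off, inside the 10 mm limit, but I did not re-measure to settle it.
- **Bystanders:** the tin, ring and hammer are where they were. The tweezers were partly hidden behind the gripper in the last picture, but their visible end had not moved.

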